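# Turn a spatula in the fingers under a rail and stand it in its pot

### The arm

A 7-joint arm with a two-finger parallel gripper is mounted at the origin on a cart in front of the work surface, level with it; the furniture and walls round the work are solid. World frame = base frame: x ahead of the robot, y to its left, z up, the work surface at z = 0. Lengths are in m, angles in rad, forces in N, time in s.
With the tool pointing down it reaches from about 0.4 to 0.85 m from the base axis. Payload 10.4 kg.
Tool frame: the origin (TCP) lies at the very end of the fingers, on their centre line; the grasp point (between the pads) lies arm.hold_point_z behind it (arm.hold_point_z is the distance from the TCP to the grasp point, in m); z points along the fingers, x is the direction in which the jaws open and shut, and the axes are right-handed (so a half turn about z gives the same grasp; the last joint's range is limited). The gripper opens to 87 mm and grips with 3 to 60 N. Pads are 19 mm wide; open, the fingers measure 117 mm over their backs; the gripper's body (75 mm by 190 mm) begins 51 mm behind the grasp point.
Start: joints at [1.158, 0.332, -0.065, 1.46, 0.022, 1.35, -0.088], TCP at [0.238, -0.578, 0.223] pointing down, gripper open.
Joint ranges: [-2.6, 2.6], [-0.5, 2.12], [-1.47, 1.34], [0.16, 2.42], [-1.27, 4.41], [0.06, 2.06], [-2.6, 2.6]. Speed limits (rad/s): [2.22, 2.22, 2.79, 2.79, 3.14, 3.14, 3.14].

### API

Orientations are given as a unit quaternion [w, x, y, z].
In Python, from plant import arm, viewer, ticket, find_in gives the robot as it stands. The module is installed in compiled form; this text tells all that it offers.
- The arm moves only by the tool apply_moves, never from a script. Its arguments are lists of equal length, an entry for each row: "travel": the shift along the tool's x, y, z scaled (see below), a list of three; "rot": the turn, a rotation vector about the tool's x, y, z scaled (see below), a list of three; "hand": the opening, from -1 (shut) to 1 (fully open). A call has 1 to 12 rows; each row shifts and turns the commanded pose from where the row before left it, along the tool's axes as they then stand; what a row does not reach is not made up. The controller multiplies each number of a shift by 30 mm and each number of a turn by pi/2 rad. A row lasts 1/8 s, in which the tool goes at most 62.5 mm and 10.7 degrees, less where a joint would pass 70% of its speed; a pose out of reach is approached as far as the arm can. A call with a number of a shift or a turn outside -1 to 1 is refused whole. A call with a gripper value outside its range is refused whole. The fingers move at their own pace and stop on an object; "newtons" is the grip in N (left out, the last holds). Time passes only in rows, so rows that do not move let the fingers close. It gives the time, the measured TCP pose, the force and the opening at its end, in the units of the state.
- arm.get_obs(): the state, without advancing time (a new reading comes with each control period).
- viewer.camera(name): name is "side" or "top"; returns the picture (400x640x3 uint8, red, green, blue); there is no depth.
- viewer.get_calibration(name): a dict with "mtx" (3x3 intrinsics, pixels), "k1" (the pictures are not rectified: a ray, as slopes to the right and down, at radius r is drawn at 1 + k1 r^2 times it, then the intrinsics apply), "rvec" (rotation vector, rad) and "tvec" (3), from world to camera coordinates, as OpenCV has them. Camera axes: x right, y down, z forward; pixel columns grow to the right and rows downward; lengths in m; the calibration is good to about 2 mm. A picture is of the moment at which its call begins. get_calibration takes no time and is no camera call.
- ticket.sign_off(): hands the job in, once; it reports no verdict.
Trained networks look in the newest picture that a camera, given by its name, has taken for a name from the list of things; names that differ only in an ending like _2 or _b are one class to them, and where a whole thing is asked for, a point or a joint stands for the part that bears it (a point fixed in the world has none). Each returns a list of dicts, best first, with "score" (0 to 1); they miss things now and then, are a little off and sometimes report something else, mostly with a low value. They report only what shows in the picture. A call takes as long as a camera call. They do not tell look-alikes from the thing itself.
- find_in(camera, thing): "xyz" ([x, y, z] in m, in world coordinates, good to about 4 mm: the middle of the surface that is visible of it).
The state is a dict: "time_s": time; "joint_positions": joint angles; "joint_vel": joint speeds; "joint_torque": joint torques, N m; "tcp_pos": TCP position; "eef_rot": TCP orientation; "ft_force": force on the tool from outside, world axes, zero at the start; "ft_torque": the same for the moment, N m; "gripper_width": opening from 0.0 (shut) to 1.0 (fully open).
Only numpy, scipy, OpenCV 4.12 (cv2) and the standard library are available. Lean on these libraries where they do the work, as an engineer would, in place of code of your own. Each camera call takes 0.05 s, during which the arm holds its last target. There are 200 camera calls.

### The job

Pick up the spatula by the end of its handle, slip its blade end under the crossbar of the drying rail and raise the handle up to over the bar, so that the bar turns the spatula in your fingers until it hangs about upright, blade down, while still pressed against the bar. Then lower it, still held, to the floor of the steel pot and let go, so that it stays standing in the pot blade down. Leave the bottle, the timer and the dish where they are and do not knock the pot over.

Things in the scene. Friction and masses are not known exactly. Their poses are not given: they have to be found in the camera images.
- spatula: Spatula lying flat, 170 mm long, 60 g: round black handle (16 mm thick, 85 mm long), straight 8 mm steel shaft, flat blade 40 x 20 x 3 mm. Origin: mid-length, at the underside. Own +x to the handle's end (x = +85 mm), -x to the blade's tip (-85 mm), z up as it lies. Handle and shaft axis at z = 8 mm; straight shaft from x = 0 to -37 mm. Starts with the blade roughly away from the robot.
- spatula_grip (a point): Point on the handle's axis 25 mm from its free end (145 mm from the blade's tip), 8 mm above the worktop at the start: a good place to pinch across the handle.
- spatula_tip (a point): Middle of the rounded end of the blade.
- rail: Drying rail, fixed: a bridge of 10 mm round steel bar on a grey base plate 70 x 210 x 8 mm. Crossbar along its own y, its axis 100 mm above the worktop; posts at y = -88 and +88 mm; open between them from 8 to 95 mm height. Origin: on the worktop under the crossbar's middle. Own x roughly away from the robot.
- rail_bar (a point): Middle of the crossbar, on its axis.
- pot: Open round steel pot, loose, 0.7 kg, 90 mm high, 82 mm outer diameter at the rim, tapering to about 66 mm at the foot, wall 4 mm (the floor is 60 mm across inside). Origin: centre of its underside. The floor is 5 mm thick.
- bottle: Bystander: small lab bottle with a black cap, 58 mm diameter, 116 mm high, standing. Origin: centre of its underside.
- timer: Bystander: flat white timer, 62 x 68 x 19 mm. Origin: centre of its underside.
- dish: Bystander: round flat dish, 63 mm diameter, 16 mm high. Origin: centre of its underside.
Not all that is in view belongs to the job. Leave any red look-alike of the pot alone.

How it is judged:
On the way, in this order (a step that is already met when the one before it is completed fails the run):
1. the spatula, held in the fingers and pressed against the rail, hangs blade down within about 23 degrees of upright (contact force between spatula and rail above 0.2 N and contact force between the fingers and spatula above 0.5 N and angle between spatula's own x axis and vertical below 0.4 rad), for 0.1 s.
2. the spatula, still held, has its blade's tip within 25 mm of the pot's floor (contact force between the fingers and spatula above 0.5 N and horizontal distance between spatula_tip and pot below 0.04 m and z of spatula_tip in the frame of pot below 0.031 m), for 0.1 s.
At the end, for the whole second after the job is handed in: The spatula stands in the upright pot, released and at rest, blade down: its tip on the pot's floor (under 20 mm above the pot's underside), its handle leaning less than 40 degrees; the bottle, timer and dish are where they were (horizontal distance between spatula_tip and pot below 0.04 m and z of spatula_tip in the frame of pot below 0.02 m and angle between spatula's own x axis and vertical below 0.7 rad and angle between pot's own z axis and vertical below 0.1 rad and height (world z) of pot below 0.01 m and linear speed of spatula below 0.03 m/s and contact force between the fingers and spatula below 0.1 N); the robot touches nothing.
It fails at once if the pot is tipped by more than 30 degrees (angle between pot's own z axis and vertical above 0.5 rad).
It fails at once if the bottle, timer or dish is moved by more than 30 mm (distance of any of bottle, timer, dish from where it was at the start of the episode above 0.03 m).
It also fails if it takes over 59 s, if anything falls off the work surface, if the arm or the gripper's body presses on something with over 40 N, if the wrist force passes 120 N, or if a joint passes its speed limit or range.

## Working session

There is one attempt and no reset: what is moved stays moved. The work goes in short steps, Python scripts to look and compute and a tool call to move; the robot and the scene stay as the last step left them, time stands still between calls to the robot, and variables do not carry over. Pictures are saved under pics/ and viewed, about 8 in all and at most 12, crops included, and the job is handed in when it is done.

Besides the shell and the picture viewer there is one more tool, called after "Request:" as a command line: name --argument value ..., lists and objects as JSON in quotes. apply_moves: Moves the arm, as the interface text tells. Its arguments: {"type":"object","properties":{"travel":{"type":"array","items":{"type":"array","items":{"type":"number"}}},"rot":{"type":"array","items":{"type":"array","items":{"type":"number"}}},"hand":{"type":"array","items":{"type":"number"}},"newtons":{"type":"number"}},"required":["travel","rot","hand"]}

```bash
mkdir -p pics; cat > h.py <<'E'
import numpy as np, cv2
from plant import arm, viewer, ticket, find_in
from scipy.spatial.transform import Rotation as R
def snap(n,f=None):
    im=viewer.camera(n)
    if f: cv2.imwrite('pics/'+f,cv2.cvtColor(im,cv2.COLOR_RGB2BGR))
    return im
def cal(n):
    c=viewer.get_calibration(n); return np.array(c['mtx'],float),c['k1'],cv2.Rodrigues(np.array(c['rvec'],float))[0],np.array(c['tvec'],float).ravel()
def proj(n,p):
    K,k,Rm,t=cal(n); c=Rm@np.array(p,float)+t; s=c[:2]/c[2]; s=s*(1+k*(s@s)); return K[:2,:2]@s+K[:2,2]
def back(n,uv,z):
    K,k,Rm,t=cal(n); d=np.linalg.inv(K[:2,:2])@(np.array(uv,float)-K[:2,2]); s=d.copy()
    for _ in range(30): s=d/(1+k*(s@s))
    r=Rm.T@np.array([*s,1]); o=-Rm.T@t; return o+r*(z-o[2])/r[2]
def rot():
    q=arm.get_obs()['eef_rot']; return R.from_quat([q[1],q[2],q[3],q[0]])
E
python3 - <<'E'
from h import *
for n in('top','side'):
    snap(n,n+'0.png')
    for t in ['spatula','spatula_grip','spatula_tip','rail','rail_bar','pot','bottle','timer','dish']:
        print(n,t,[(np.round(d['xyz'],3).tolist(),round(d['score'],2),proj(n,d['xyz']).round().tolist()) for d in find_in(n,t)[:3]])
o=arm.get_obs();print(o,arm.hold_point_z); print(rot().as_matrix().round(3))
for n in('top','side'): 
    K,k,Rm,t=cal(n);print(n,-Rm.T@t,K[0,0])
E
```

```text
top spatula [([0.511, 0.302, 0.01], 0.53, [219.0, 204.0])]
top spatula_grip [([0.51, 0.304, 0.007], 0.72, [219.0, 205.0])]
top spatula_tip [([0.716, 0.301, 0.078], 0.57, [226.0, 136.0]), ([0.507, 0.302, 0.008], 0.52, [219.0, 206.0])]
top rail [([0.612, 0.042, 0.003], 0.79, [304.0, 184.0])]
top rail_bar [([0.607, 0.041, 0.009], 0.75, [304.0, 185.0])]
top pot [([0.633, -0.21, 0.042], 0.98, [385.0, 184.0]), ([0.515, -0.3, 0.041], 0.89, [410.0, 225.0]), ([0.373, -0.246, 0.031], 0.85, [388.0, 270.0])]
top bottle [([0.713, 0.299, 0.081], 0.6, [226.0, 137.0])]
top timer [([0.705, -0.371, 0.018], 0.77, [435.0, 171.0]), ([0.514, -0.3, 0.043], 0.17, [411.0, 225.0])]
top dish [([0.39, -0.024, 0.012], 0.8, [316.0, 256.0])]
side spatula []
side spatula_grip [([0.506, 0.308, 0.014], 0.87, [376.0, 323.0])]
side spatula_tip [([0.506, 0.304, 0.014], 0.94, [375.0, 321.0])]
side rail [([0.609, 0.053, 0.009], 0.73, [308.0, 249.0])]
side rail_bar [([0.608, 0.059, 0.007], 0.56, [309.0, 251.0])]
side pot [([0.623, -0.185, 0.063], 0.85, [282.0, 177.0]), ([0.506, -0.279, 0.061], 0.82, [311.0, 149.0]), ([0.52
[... 392 characters left out ...]
.00107255,
       -0.0015929 ,  0.00062009]), 'joint_torque': array([ 1.41301125e-04, -6.23051262e+01,  2.45400454e-02, -3.90121937e+01,
       -6.10286440e-02,  3.15773359e-02,  5.56198245e-05]), 'tcp_pos': array([ 0.2375482 , -0.57813944,  0.22259117]), 'eef_rot': array([ 2.83798260e-05,  8.30681304e-01, -5.56748208e-01,  5.25368081e-05]), 'ft_force': array([-0.21358059,  0.03463242,  0.86154126]), 'ft_torque': array([-0.03195532,  0.02492189, -0.00717057]), 'gripper_width': 1.000895643812687} 0.0187
[[ 0.38  -0.925  0.   ]
 [-0.925 -0.38  -0.   ]
 [ 0.    -0.    -1.   ]]
top [ 0.29893398 -0.04037643  1.16476027] 374.16619897957196
side [0.72088069 0.58739735 0.90712952] 372.56307975050953
```

View pics/top0.png

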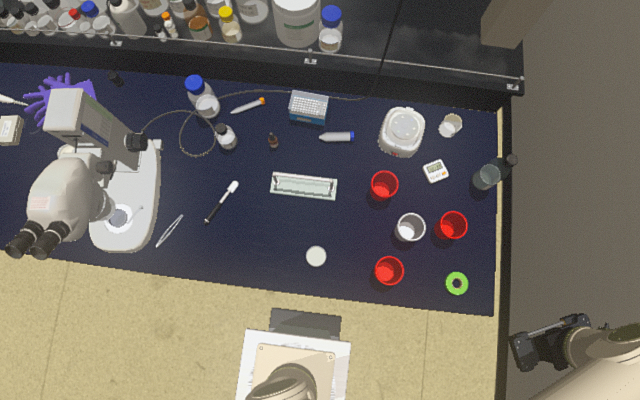

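View pics/side0.png

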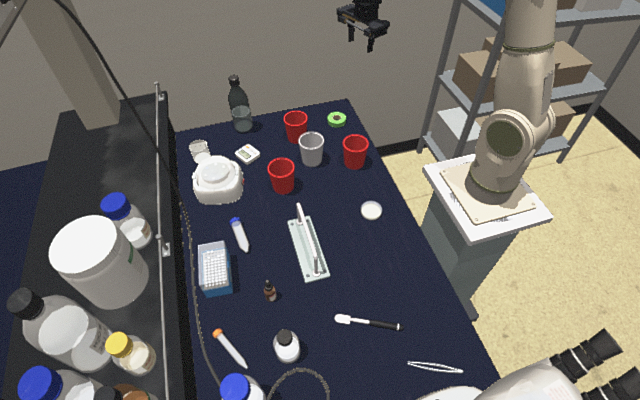

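```bash
python3 - <<'E'
import cv2,numpy as np
t=cv2.imread('pics/top0.png');s=cv2.imread('pics/side0.png')
z=lambda im,x,y,w,h,f:cv2.resize(im[y:y+h,x:x+w],None,fx=f,fy=f,interpolation=cv2.INTER_CUBIC)
a=z(t,195,165,150,66,5); b=z(t,365,200,70,50,5); c=z(s,280,195,130,140,4)
cv2.imwrite('pics/a.png',np.vstack([a,np.hstack([b,np.zeros((250,400,3),np.uint8)])])); 
d=z(s,290,120,50,60,4)
e=np.zeros((560,200,3),np.uint8); e[:240]=d
cv2.imwrite('pics/c.png',np.hstack([c,e]))
E
```

```text
(no output)
```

View pics/a.png

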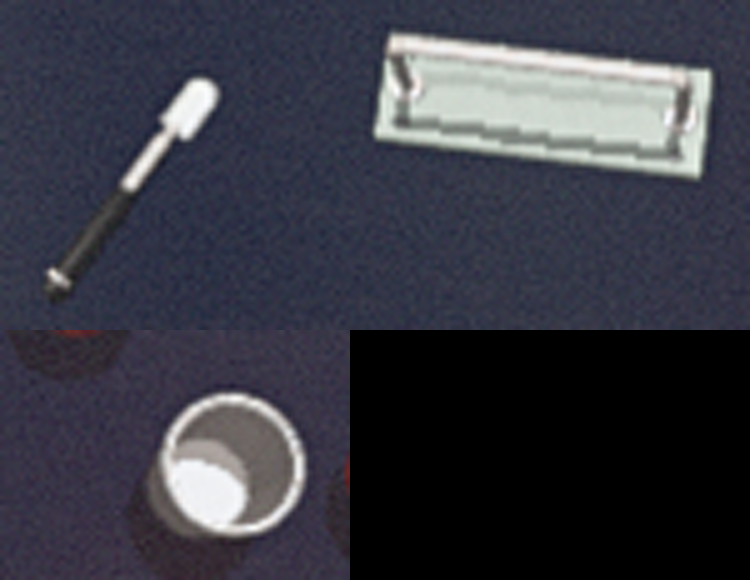

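View pics/c.png

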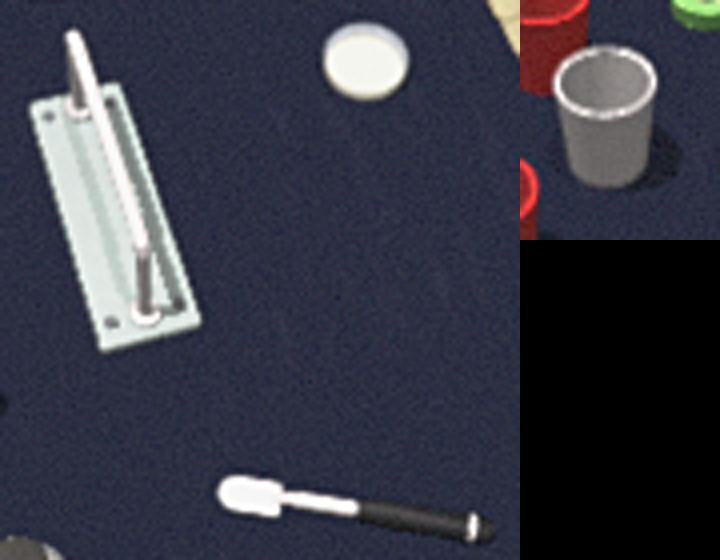

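```bash
python3 - <<'E'
from h import *
T=lambda u,v,x=195,y=165,f=5:((u+.5)/f-.5+x,(v+.5)/f-.5+y)
S=lambda u,v,x=280,y=195:T(u,v,x,y,4)
p=lambda s,v:print(s,np.round(v,4))
for s,n,g,(a,b) in (('top','top',T,((53,294),(208,80))),('side','side',S,((493,528),(218,494)))):
    e=back(n,g(*a),.008);t=back(n,g(*b),.004);p(s+' spat end',e);p('tip',t);p('len,ang',[np.hypot(*(e-t)[:2]),np.arctan2(*(t-e)[1::-1])])
for s,n,g,(a,b) in (('top','top',T,((393,44),(686,76))),('side','side',S,((73,34),(142,245)))):
    e=back(n,g(*a),.1);t=back(n,g(*b),.1);p(s+' bar',e);p('',t);p('mid',(e+t)/2);p('len,ang',[np.hypot(*(e-t)[:2]),np.arctan2(*(t-e)[1::-1])])
p('pot top',back('top',T(233.5,134.5,365,200),.09));p('pot side',back('side',S(85,82,290,120),.09))
p('plate corners top',[back('top',T(*q),.008) for q in((374,138),(700,178),(712,70))])
p('plate corners side',[back('side',S(*q),.008) for q in((100,350),(201,322),(120,85),(32,104))])
E
```

```text
top spat end [0.4458 0.3346 0.008 ]
tip [0.5969 0.262  0.004 ]
len,ang [ 0.1677 -0.4478]
side spat end [0.4445 0.335  0.008 ]
tip [0.599  0.2634 0.004 ]
len,ang [ 0.1703 -0.434 ]
top bar [0.6078 0.1311 0.1   ]
 [ 0.6098 -0.0439  0.1   ]
mid [0.6088 0.0436 0.1   ]
len,ang [ 0.1751 -1.5594]
side bar [ 0.6083 -0.0428  0.1   ]
 [0.6086 0.1316 0.1   ]
mid [0.6084 0.0444 0.1   ]
len,ang [0.1744 1.5691]
pot top [ 0.5013 -0.291   0.09  ]
pot side [ 0.5028 -0.2896  0.09  ]
plate corners top [[ 0.5711  0.1485  0.008 ]
 [ 0.5709 -0.0609  0.008 ]
 [ 0.6428 -0.0604  0.008 ]]
plate corners side [[ 0.6443  0.1485  0.008 ]
 [ 0.5743  0.148   0.008 ]
 [ 0.5738 -0.0572  0.008 ]
 [ 0.641  -0.0593  0.008 ]]
```

```bash
cat >> h.py <<'E'
def plan(wps,hand,step=1.0,rmax=9.5,start=None):
    """wps: list of (xyz, yaw_deg of tool x, tilt_deg about world y, positive leans the gripper's top to +x). Prints rows for apply_moves."""
    o=arm.get_obs(); p=np.array(o['tcp_pos']) if start is None else np.array(start,float); Rc=rot(); tr=[];ro=[]
    for q,psi,tilt in wps:
        q=np.array(q,float); c,s=np.cos(np.deg2rad(psi)),np.sin(np.deg2rad(psi))
        Rt=R.from_euler('y',tilt,degrees=True)*R.from_matrix(np.array([[c,s,0],[s,-c,0],[0,0,-1]]).T.T)
        n=max(int(np.ceil(np.linalg.norm(q-p)/(.03*step)-.05)),int(np.ceil(np.rad2deg((Rc.inv()*Rt).magnitude())/rmax-.02)),1)
        for i in range(n):
            k=n-i; d=np.clip(Rc.inv().apply((q-p)/k)/.03,-1,1).round(2); w=((Rc.inv()*Rt).as_rotvec()/k/(np.pi/2)).round(3)
            p=p+Rc.apply(d*.03); Rc=Rc*R.from_rotvec(w*np.pi/2); tr.append(d.tolist());ro.append(w.tolist())
    for i in range(0,len(tr),12):
        f=lambda L:str([[0 if v==0 else v for v in r] for r in L[i:i+12]]).replace(' ','')
        print('travel',f(tr));print('rot',f(ro));print('n',len(tr[i:i+12]))
    print('end',p.round(4))
E
python3 - <<'E'
from h import *
plan([((.45,-.15,.23),0,0),((.4676,.3242,.1),64.7,0)],1)
E
```

```text
travel [[-0.66,-0.75,-0.02],[-0.6,-0.79,-0.02],[-0.54,-0.84,-0.01],[-0.48,-0.87,-0.02],[-0.41,-0.91,-0.01],[-0.34,-0.93,-0.02],[-0.27,-0.96,-0.01],[-0.2,-0.98,-0.02],[-0.13,-0.99,-0.01],[-0.06,-0.99,-0.02],[0.02,-1.0,-0.01],[0.09,-0.99,-0.02]]
rot [[0,0,-0.047],[0,0,-0.047],[0,0,-0.047],[0,0,-0.047],[0,0,-0.047],[0,0,-0.047],[0,0,-0.047],[0,0,-0.047],[0,0,-0.047],[0,0,-0.047],[0,0,-0.047],[0,0,-0.047]]
n 12
travel [[0.17,-0.98,-0.01],[0.24,-0.97,-0.02],[0.3,-0.94,-0.01],[0.38,-0.92,-0.02],[0.03,-0.93,0.25],[0.1,-0.93,0.26],[0.16,-0.92,0.25],[0.22,-0.9,0.26],[0.28,-0.89,0.25],[0.33,-0.87,0.26],[0.39,-0.84,0.25],[0.44,-0.82,0.26]]
rot [[0,0,-0.047],[0,0,-0.047],[0,0,-0.047],[0,0,-0.047],[0,0,-0.042],[0,0,-0.042],[0,0,-0.042],[0,0,-0.042],[0,0,-0.042],[0,0,-0.042],[0,0,-0.042],[0,0,-0.042]]
n 12
travel [[0.5,-0.79,0.25],[0.55,-0.75,0.26],[0.6,-0.71,0.25],[0.64,-0.67,0.26],[0.69,-0.63,0.25],[0.73,-0.58,0.26],[0.76,-0.53,0.25],[0.8,-0.47,0.26],[0.83,-0.43,0.25]]
rot [[0,0,-0.043],[0,0,-0.042],[0,0,-0.043],[0,0,-0.042],[0,0,-0.043],[0,0,-0.042],[0,0,-0.043],[0,0,-0.042],[0,0,-0.043]]
n 9
end [0.4675 0.3242 0.1001]
```

Request:
apply_moves --travel '[[-0.66,-0.75,-0.02],[-0.6,-0.79,-0.02],[-0.54,-0.84,-0.01],[-0.48,-0.87,-0.02],[-0.41,-0.91,-0.01],[-0.34,-0.93,-0.02],[-0.27,-0.96,-0.01],[-0.2,-0.98,-0.02],[-0.13,-0.99,-0.01],[-0.06,-0.99,-0.02],[0.02,-1.0,-0.01],[0.09,-0.99,-0.02]]' --rot '[[0,0,-0.047],[0,0,-0.047],[0,0,-0.047],[0,0,-0.047],[0,0,-0.047],[0,0,-0.047],[0,0,-0.047],[0,0,-0.047],[0,0,-0.047],[0,0,-0.047],[0,0,-0.047],[0,0,-0.047]]' --hand '[1,1,1,1,1,1,1,1,1,1,1,1]'

```text
time_s: 2.5
tcp_pos: [0.3977, -0.255, 0.2283]
eef_rot: [0.0, 0.99, -0.145, 0.0]
ft_force: [1.1, 0.3, -0.7]
gripper_width: 1.002
```

Request:
apply_moves --travel '[[0.17,-0.98,-0.01],[0.24,-0.97,-0.02],[0.3,-0.94,-0.01],[0.38,-0.92,-0.02],[0.03,-0.93,0.25],[0.1,-0.93,0.26],[0.16,-0.92,0.25],[0.22,-0.9,0.26],[0.28,-0.89,0.25],[0.33,-0.87,0.26],[0.39,-0.84,0.25],[0.44,-0.82,0.26]]' --rot '[[0,0,-0.047],[0,0,-0.047],[0,0,-0.047],[0,0,-0.047],[0,0,-0.042],[0,0,-0.042],[0,0,-0.042],[0,0,-0.042],[0,0,-0.042],[0,0,-0.042],[0,0,-0.042],[0,0,-0.042]]' --hand '[1,1,1,1,1,1,1,1,1,1,1,1]'

```text
time_s: 4.0
tcp_pos: [0.4584, 0.075, 0.1683]
eef_rot: [0.0, 0.965, 0.263, 0.0]
ft_force: [-0.4, -0.6, 0.3]
gripper_width: 0.999
```

```bash
python3 - <<'E'
from h import *
print(arm.get_obs()['tcp_pos'],rot().as_matrix()[:,0],arm.get_obs()['joint_positions'].round(2))
plan([((.4676,.3242,.1),64.7,0),((.4676,.3242,.06),64.7,0)],1)
E
```

```text
[0.45844666 0.07496106 0.16834499] [8.61622002e-01 5.07550483e-01 1.79439430e-04] [ 0.49  0.07 -0.77  1.91  0.05  1.19  0.24]
travel [[0.5,-0.78,0.25],[0.55,-0.74,0.25],[0.6,-0.71,0.25],[0.64,-0.66,0.25],[0.68,-0.62,0.26],[0.72,-0.58,0.25],[0.76,-0.53,0.26],[0.79,-0.47,0.25],[0.82,-0.42,0.26],[0,0,0.67],[0,0,0.66]]
rot [[0,0,-0.042],[0,0,-0.042],[0,0,-0.042],[0,0,-0.042],[0,0,-0.042],[0,0,-0.042],[0,0,-0.043],[0,0,-0.042],[0,0,-0.043],[0,0,0],[0,0,0]]
n 11
end [0.4676 0.3241 0.0601]
```

Request:
apply_moves --travel '[[0.5,-0.78,0.25],[0.55,-0.74,0.25],[0.6,-0.71,0.25],[0.64,-0.66,0.25],[0.68,-0.62,0.26],[0.72,-0.58,0.25],[0.76,-0.53,0.26],[0.79,-0.47,0.25],[0.82,-0.42,0.26],[0,0,0.67],[0,0,0.66],[0,0,0]]' --rot '[[0,0,-0.042],[0,0,-0.042],[0,0,-0.042],[0,0,-0.042],[0,0,-0.042],[0,0,-0.042],[0,0,-0.043],[0,0,-0.042],[0,0,-0.043],[0,0,0],[0,0,0],[0,0,0]]' --hand '[1,1,1,1,1,1,1,1,1,1,0,0]' --newtons 20

```text
time_s: 5.5
tcp_pos: [0.4678, 0.3205, 0.0584]
eef_rot: [0.0, 0.846, 0.533, -0.002]
ft_force: [-0.4, -0.2, 0.4]
gripper_width: 0.856
```

```bash
python3 - <<'E'
from h import *
o=arm.get_obs();print(o['tcp_pos'],rot().as_matrix()[:,0],o['joint_positions'].round(2),o['gripper_width'])
s=snap('side','g1.png');t=snap('top')
z=lambda im,x,y,w,h,f:cv2.resize(im[y:y+h,x:x+w],None,fx=f,fy=f,interpolation=cv2.INTER_CUBIC)
cv2.imwrite('pics/g1.png',np.hstack([z(s,310,240,130,130,3),z(t,165,155,100,130,3)])[:,:,::-1])
plan([((.4676,.3242,.002),64.7,0)],1)
E
```

```text
[0.46778661 0.32045011 0.05837071] [ 0.43232636  0.90171128 -0.00326773] [ 0.02  0.51 -0.87  1.76  0.44  1.09  0.13] 0.8564596476627813
travel [[0.03,-0.04,0.98],[0.03,-0.03,0.97]]
rot [[0,0,-0.002],[0,0,-0.001]]
n 2
end [0.4676 0.324  0.002 ]
```

View pics/g1.png

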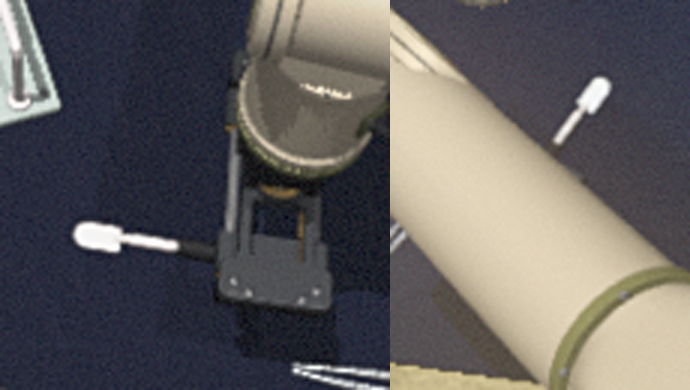

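Request:
apply_moves --travel '[[0.03,-0.04,0.65],[0.03,-0.03,0.65],[0,0,0.65],[0,0,0]]' --rot '[[0,0,0],[0,0,0],[0,0,0],[0,0,0]]' --hand '[0.2,0.2,0.2,0.2]'

```text
time_s: 6.1
tcp_pos: [0.4671, 0.3248, 0.001]
eef_rot: [0.0, 0.846, 0.533, -0.0]
ft_force: [1.1, 0.2, 0.9]
gripper_width: 0.603
```

```bash
python3 - <<'E'
from h import *
o=arm.get_obs();print(o['time_s'],o['tcp_pos'],rot().as_matrix().round(4),o['gripper_width'],o['ft_force'])
E
```

```text
6.1 [0.46707586 0.32482228 0.00100588] [[ 4.309e-01  9.024e-01 -7.000e-04]
 [ 9.024e-01 -4.309e-01 -5.000e-04]
 [-8.000e-04 -4.000e-04 -1.000e+00]] 0.6029803119613112 [1.08333718 0.15498568 0.85337761]
```

Good pose; close with 20 N.

Request:
apply_moves --travel '[[0,0,0],[0,0,0],[0,0,0],[0,0,0],[0,0,0],[0,0,0]]' --rot '[[0,0,0],[0,0,0],[0,0,0],[0,0,0],[0,0,0],[0,0,0]]' --hand '[-1,-1,-1,-1,-1,-1]' --newtons 20

```text
time_s: 6.85
tcp_pos: [0.4675, 0.3246, 0.002]
eef_rot: [0.0, 0.846, 0.533, 0.0]
ft_force: [0.4, -0.8, -0.4]
gripper_width: 0.178
```

```bash
python3 - <<'E'
from h import *
o=arm.get_obs();print(o['gripper_width'],o['ft_force'])
# lift, turn to yaw 90 while carrying to in front of the rail (y .044), grip x .50 then insert at z .056
plan([((.455,.30,.056),68,0),((.45,.044,.056),90,0)],1)
E
```

```text
0.17763463648521233 [ 0.37494171 -0.83235166 -0.43091025]
travel [[-0.46,-0.01,-0.9],[-0.46,-0.03,-0.9],[-0.89,0.34,0],[-0.9,0.3,0],[-0.91,0.26,0],[-0.92,0.22,0],[-0.93,0.19,0],[-0.94,0.15,0],[-0.94,0.1,0],[-0.95,0.07,0],[-0.94,0.02,0]]
rot [[0,0,-0.02],[0,0,-0.019],[0,0,-0.027],[0,0,-0.027],[0,0,-0.027],[0,0,-0.027],[0,0,-0.027],[0,0,-0.027],[0,0,-0.028],[0,0,-0.027],[0,0,-0.028]]
n 11
end [0.45   0.0441 0.056 ]
```

```bash
python3 - <<'E'
from h import *
plan([((.43,.30,.056),70,0),((.42,.22,.056),84,0),((.42,.044,.056),90,0)],1)
E
```

```text
travel [[-0.43,-0.26,-0.6],[-0.42,-0.27,-0.6],[-0.4,-0.28,-0.6],[-0.87,0.2,0],[-0.89,0.12,0],[-0.9,0.06,0],[-0.97,0.1,0],[-0.97,0.09,0],[-0.98,0.07,0],[-0.98,0.05,0],[-0.97,0.03,0],[-0.98,0.02,0]]
rot [[0,0,-0.021],[0,0,-0.02],[0,0,-0.021],[0,0,-0.052],[0,0,-0.052],[0,0,-0.051],[0,0,-0.011],[0,0,-0.011],[0,0,-0.011],[0,0,-0.011],[0,0,-0.011],[0,0,-0.012]]
n 12
end [0.42  0.044 0.056]
```

Request:
apply_moves --travel '[[-0.43,-0.26,-0.6],[-0.42,-0.27,-0.6],[-0.4,-0.28,-0.6],[-0.87,0.2,0],[-0.89,0.12,0],[-0.9,0.06,0],[-0.97,0.1,0],[-0.97,0.09,0],[-0.98,0.07,0],[-0.98,0.05,0],[-0.97,0.03,0],[-0.98,0.02,0]]' --rot '[[0,0,-0.021],[0,0,-0.02],[0,0,-0.021],[0,0,-0.052],[0,0,-0.052],[0,0,-0.051],[0,0,-0.011],[0,0,-0.011],[0,0,-0.011],[0,0,-0.011],[0,0,-0.011],[0,0,-0.012]]' --hand '[-1,-1,-1,-1,-1,-1,-1,-1,-1,-1,-1,-1]'

```text
time_s: 8.35
tcp_pos: [0.4199, 0.0431, 0.0561]
eef_rot: [0.0, 0.707, 0.707, -0.0]
ft_force: [0.2, 0.2, -1.0]
gripper_width: 0.175
```

```bash
python3 - <<'E'
from h import *
o=arm.get_obs();print(o['tcp_pos'],rot().as_matrix()[:,0],o['joint_positions'].round(2),o['gripper_width'])
s=snap('side');t=snap('top')
for n in('top','side'):
  for th in('spatula_tip','spatula_grip'): print(n,th,[(np.round(d['xyz'],3).tolist(),round(d['score'],2)) for d in find_in(n,th)[:2]])
z=lambda im,x,y,w,h,f:cv2.resize(im[y:y+h,x:x+w],None,fx=f,fy=f,interpolation=cv2.INTER_CUBIC)
cv2.imwrite('pics/g2.png',np.hstack([z(s,270,170,130,120,3),z(t,265,150,120,120,3)])[:,:,::-1])
E
```

```text
[0.41993514 0.04306728 0.05613537] [-9.43811738e-04  9.99999464e-01 -4.25573709e-04] [ 0.79  0.18 -1.04  2.11  0.2   0.94  1.21] 0.1754360369458477
top spatula_tip []
top spatula_grip []
side spatula_tip [([0.497, 0.041, 0.062], 0.72)]
side spatula_grip [([0.494, 0.045, 0.064], 0.62)]
```

View pics/g2.png

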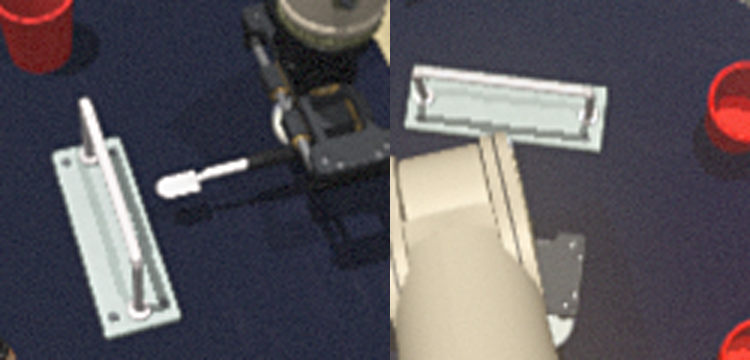

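```bash
python3 - <<'E'
from h import *
print(proj('side',(.565,.043,.058)))
plan([((.532,.044,.056),90,0),((.5365,.044,.083),90,0)],1)
b=np.array([.6085,.1])
w=[]
for th in np.deg2rad([15,30,45,60,75,90]):
    g=b+.072*np.array([-np.cos(th),np.sin(th)])+.009*np.array([-np.sin(th),-np.cos(th)]); w.append(((g[0],.044,g[1]-.006),90,0))
w.append(((.605,.044,.166),90,0))
plan(w,1,.4,start=(.5365,.044,.083))
E
```

```text
[321.8703455  232.60397688]
travel [[-0.01,0.93,0],[-0.01,0.93,0],[-0.01,0.94,0],[-0.01,0.93,0.01],[0,0.15,-0.9]]
rot [[0,0,0],[0,0,0],[0,0,0],[0,0,0.001],[0,0,0]]
n 5
end [0.5365 0.0439 0.0829]
travel [[0,0,-0.35],[0,0,-0.35],[0,0.09,-0.3],[0,0.08,-0.31],[0,0.16,-0.27],[0,0.16,-0.27],[0,0.23,-0.22],[0,0.22,-0.22],[0,0.28,-0.16],[0,0.27,-0.16],[0,0.31,-0.08],[0,0.3,-0.08]]
rot [[0,0,0],[0,0,0.001],[0,0,0],[0,0,0],[0,0,0],[0,0,0],[0,0,0],[0,0,0],[0,0,0],[0,0,0],[0,0,0],[0,0,0]]
n 12
travel [[0,0.18,0]]
rot [[0,0,0]]
n 1
end [0.6049 0.044  0.1661]
```

Request:
apply_moves --travel '[[0,0.93,0],[0,0.93,0],[0,0.94,0],[0,0.93,0],[0,0.15,-0.9],[0,0,0]]' --rot '[[0,0,0],[0,0,0],[0,0,0],[0,0,0],[0,0,0],[0,0,0]]' --hand '[-1,-1,-1,-1,-1,-1]' --newtons 20

```text
time_s: 9.4
tcp_pos: [0.5377, 0.0458, 0.0843]
eef_rot: [0.001, 0.706, 0.708, 0.001]
ft_force: [-0.1, -0.2, -0.3]
gripper_width: 0.173
```

Request:
apply_moves --travel '[[0,0,-0.35],[0,0,-0.35],[0,0.09,-0.3],[0,0.08,-0.31],[0,0.16,-0.27],[0,0.16,-0.27]]' --rot '[[0,0,0],[0,0,0],[0,0,0],[0,0,0],[0,0,0],[0,0,0]]' --hand '[-1,-1,-1,-1,-1,-1]' --newtons 10

```text
time_s: 10.15
tcp_pos: [0.5515, 0.044, 0.1391]
eef_rot: [0.0, 0.707, 0.707, 0.0]
ft_force: [0.3, 0.5, -1.7]
gripper_width: 0.18
```

```bash
python3 - <<'E'
from h import *
o=arm.get_obs();print(o['tcp_pos'],o['ft_force'],o['joint_positions'].round(2),o['gripper_width'])
s=snap('side')
z=lambda im,x,y,w,h,f:cv2.resize(im[y:y+h,x:x+w],None,fx=f,fy=f,interpolation=cv2.INTER_CUBIC)
cv2.imwrite('pics/g3.png',z(s,270,170,130,120,4)[:,:,::-1])
E
```

```text
[0.55148774 0.04398325 0.13906268] [ 0.27246649  0.52225073 -1.70662485] [ 0.63  0.39 -0.96  1.72  0.34  1.21  1.15] 0.1796231990583607
```

View pics/g3.png

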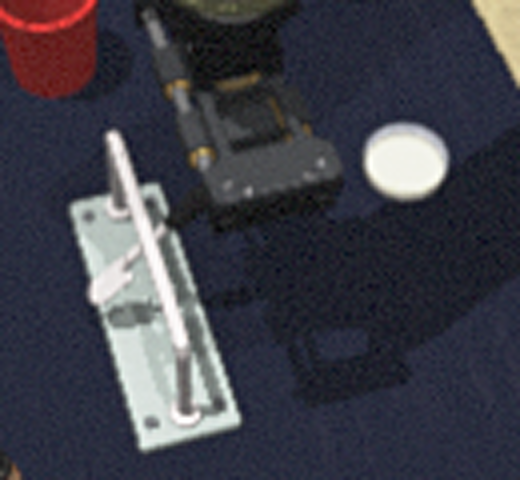

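The side view shows the spatula tilted under the bar: shaft crossing it at about crop px (150,235), blade at (110,285). The bar is turning it. I continue the arc.

Request:
apply_moves --travel '[[0,0.23,-0.22],[0,0.22,-0.22],[0,0.28,-0.16],[0,0.27,-0.16],[0,0.31,-0.08],[0,0.3,-0.08],[0,0.18,0],[0,0,0],[0,0,0]]' --rot '[[0,0,0],[0,0,0],[0,0,0],[0,0,0],[0,0,0],[0,0,0],[0,0,0],[0,0,0],[0,0,0]]' --hand '[-1,-1,-1,-1,-1,-1,-1,-1,-1]'

```text
time_s: 11.32
tcp_pos: [0.6048, 0.0442, 0.1661]
eef_rot: [0.0, 0.707, 0.707, 0.0]
ft_force: [0.1, -0.8, -0.5]
gripper_width: 0.18
```

```bash
python3 - <<'E'
from h import *
o=arm.get_obs();print(o['tcp_pos'],o['ft_force'],o['joint_positions'].round(2),o['gripper_width'])
s=snap('side')
for p in [(.5995,.044,.172),(.5995,.044,.027)]: print((proj('side',p)-[270,170])*4)
z=lambda im,x,y,w,h,f:cv2.resize(im[y:y+h,x:x+w],None,fx=f,fy=f,interpolation=cv2.INTER_CUBIC)
cv2.imwrite('pics/g4.png',z(s,270,170,130,120,4)[:,:,::-1])
E
```

```text
[0.60475681 0.04417503 0.1661213 ] [ 0.06890864 -0.77025622 -0.51491   ] [ 0.55  0.49 -0.93  1.55  0.4   1.31  1.15] 0.17997757591738964
[153.19456322 162.67408297]
[160.67792063 288.27143594]
```

View pics/g4.png

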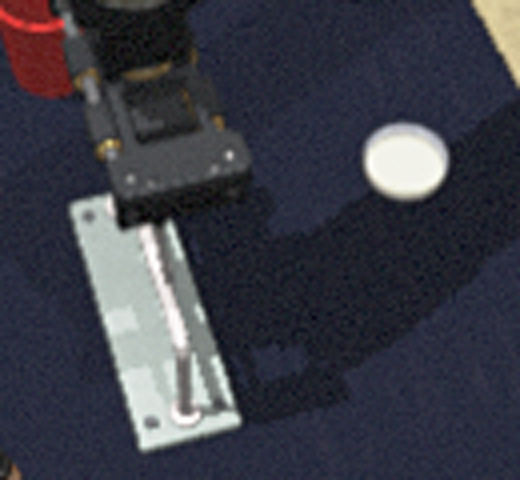

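Request:
apply_moves --travel '[[0,0.1,0],[0,0.1,0],[0,0.05,0],[0,0,0],[0,0,0],[0,0,0]]' --rot '[[0,0,0],[0,0,0],[0,0,0],[0,0,0],[0,0,0],[0,0,0]]' --hand '[-1,-1,-1,-1,-1,-1]' --newtons 15

```text
time_s: 12.12
tcp_pos: [0.6123, 0.0441, 0.1661]
eef_rot: [0.0, 0.707, 0.707, -0.0]
ft_force: [-1.8, 0.4, 0.1]
gripper_width: 0.173
```

```bash
python3 - <<'E'
from h import *
for i in range(6):
    t=snap('top'); o=arm.get_obs(); print(o['ft_force'].round(2),o['ft_torque'].round(3),o['tcp_pos'].round(4))
E
```

```text
[-1.01 -0.12 -1.23] [0.094 0.276 0.035] [0.6123 0.0441 0.1661]
[-1.61 -0.32  0.2 ] [0.117 0.301 0.01 ] [0.6122 0.0441 0.1661]
[-1.53 -0.15 -0.67] [0.054 0.319 0.016] [0.6123 0.0441 0.1662]
[-2.28  0.5  -0.35] [0.13  0.341 0.015] [0.6123 0.0441 0.1662]
[-1.84 -0.25  0.26] [ 0.058  0.295 -0.014] [0.6123 0.0441 0.1662]
[-0.91 -0.05  0.23] [0.176 0.285 0.018] [0.6123 0.0441 0.1661]
```

```bash
python3 - <<'E'
from h import *
plan([((.56,.044,.168),90,0),((.545,.02,.30),90,0),((.537,-.285,.30),90,0)],1)
E
```

```text
travel [[0,-0.87,-0.03],[0,-0.87,-0.03],[-0.16,-0.1,-0.88],[-0.16,-0.1,-0.88],[-0.16,-0.1,-0.88],[-0.16,-0.1,-0.88],[-0.16,-0.1,-0.88],[-0.92,-0.02,0],[-0.92,-0.03,0],[-0.93,-0.02,0],[-0.92,-0.03,0],[-0.93,-0.02,0]]
rot [[0,0,0],[0,0,0],[0,0,0],[0,0,0],[0,0,0],[0,0,0],[0,0,0],[0,0,0],[0,0,0],[0,0,0],[0,0,0],[0,0,0]]
n 12
travel [[-0.92,-0.03,0],[-0.93,-0.02,0],[-0.92,-0.03,0],[-0.93,-0.02,0],[-0.92,-0.03,0],[-0.93,-0.02,0]]
rot [[0,0,0],[0,0,0],[0,0,0],[0,0,0],[0,0,0],[0,0,0]]
n 6
end [ 0.5371 -0.285   0.3   ]
```

Request:
apply_moves --travel '[[0,0,0],[0,-0.87,-0.03],[0,-0.87,-0.03],[-0.16,-0.1,-0.88],[-0.16,-0.1,-0.88],[-0.16,-0.1,-0.88],[-0.16,-0.1,-0.88],[-0.16,-0.1,-0.88],[-0.92,-0.02,0],[-0.92,-0.03,0],[-0.93,-0.02,0],[-0.92,-0.03,0]]' --rot '[[0,0,0],[0,0,0],[0,0,0],[0,0,0],[0,0,0],[0,0,0],[0,0,0],[0,0,0],[0,0,0],[0,0,0],[0,0,0],[0,0,0]]' --hand '[-1,-1,-1,-1,-1,-1,-1,-1,-1,-1,-1,-1]' --newtons 30

```text
time_s: 13.92
tcp_pos: [0.5423, -0.0916, 0.3002]
eef_rot: [0.001, 0.707, 0.707, 0.0]
ft_force: [1.3, -0.1, -0.6]
gripper_width: 0.174
```

Request:
apply_moves --travel '[[-0.93,-0.02,0],[-0.92,-0.03,0],[-0.93,-0.02,0],[-0.92,-0.03,0],[-0.93,-0.02,0],[-0.92,-0.03,0],[-0.93,-0.02,0],[0,0,0]]' --rot '[[0,0,0],[0,0,0],[0,0,0],[0,0,0],[0,0,0],[0,0,0],[0,0,0],[0,0,0]]' --hand '[-1,-1,-1,-1,-1,-1,-1,-1]'

```text
time_s: 14.92
tcp_pos: [0.5365, -0.2881, 0.2994]
eef_rot: [-0.0, 0.708, 0.706, -0.0]
ft_force: [0.6, 0.4, -0.6]
gripper_width: 0.175
```

```bash
python3 - <<'E'
from h import *
o=arm.get_obs();print(o['tcp_pos'],o['ft_force'],o['joint_positions'].round(2),o['gripper_width'])
s=snap('side');t=snap('top')
p=o['tcp_pos']; g=p+[0,0,.006]
for a in (0,10): 
    d=np.deg2rad(a); tip=g+.145*np.array([-np.sin(d),0,-np.cos(d)])
    print(a,proj('side',tip),(proj('side',tip)-[240,60])*4,(proj('side',g)-[240,60])*4)
for n in('side','top'):
  for th in('spatula_tip','pot'):print(n,th,[(np.round(d['xyz'],3).tolist(),round(d['score'],2)) for d in find_in(n,th)[:2]])
z=lambda im,x,y,w,h,f:cv2.resize(im[y:y+h,x:x+w],None,fx=f,fy=f,interpolation=cv2.INTER_CUBIC)
cv2.imwrite('pics/g5.png',z(s,240,60,120,140,4)[:,:,::-1])
E
```

```text
[ 0.53653532 -0.28811592  0.29942628] [ 0.61044407  0.35447346 -0.63102666] [ 1.05  0.38 -0.85  1.35  0.28  1.54  1.79] 0.174667890927709
0 [299.70976935 125.45599835] [238.83907742 261.82399338] [227.91075589  99.41484211]
10 [307.60448087 123.30822035] [270.41792347 253.23288139] [227.91075589  99.41484211]
side spatula_tip [([0.524, -0.283, 0.253], 0.61)]
side pot [([0.624, -0.186, 0.062], 0.86), ([0.532, -0.395, 0.067], 0.75)]
top spatula_tip [([0.518, -0.283, 0.216], 0.6)]
top pot [([0.373, -0.247, 0.027], 0.87), ([0.632, -0.212, 0.044], 0.8)]
```

View pics/g5.png

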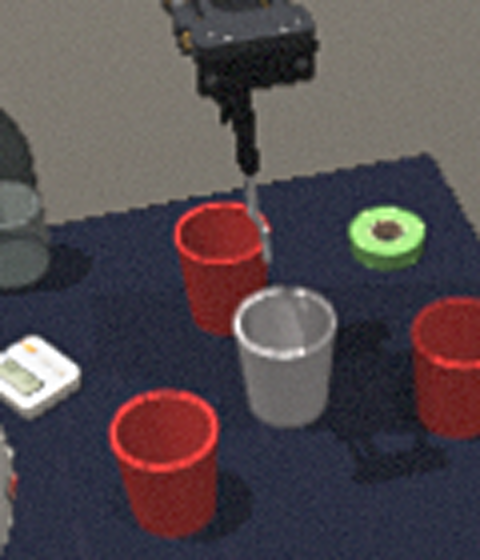

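The spatula hangs blade down about 9° off upright, with its tip at crop px (267,262), above the steel pot's rim at (285,320). I lower it.

Request:
apply_moves --travel '[[0.08,-0.15,0.4],[0,0,0.7],[0,0,0.7],[0,0,0.7],[0,0,0.7],[0,0,0.7],[0,0,0.5],[0,0,0.3],[0,0,0.2],[0,0,0],[0,0,0]]' --rot '[[0,0,0],[0,0,0],[0,0,0],[0,0,0],[0,0,0],[0,0,0],[0,0,0],[0,0,0],[0,0,0],[0,0,0],[0,0,0]]' --hand '[-1,-1,-1,-1,-1,-1,-1,-1,-1,-1,-1]'

```text
time_s: 16.6
tcp_pos: [0.5329, -0.2827, 0.1535]
eef_rot: [0.0, 0.707, 0.707, 0.0]
ft_force: [-0.3, -1.3, 0.1]
gripper_width: 0.178
```

```bash
python3 - <<'E'
from h import *
f=[]
for i in range(4): s=snap('side'); f.append(arm.get_obs()['ft_force'])
o=arm.get_obs();print(o['time_s'],o['tcp_pos'],np.mean(f,0),o['gripper_width'])
z=lambda im,x,y,w,h,f:cv2.resize(im[y:y+h,x:x+w],None,fx=f,fy=f,interpolation=cv2.INTER_CUBIC)
cv2.imwrite('pics/g6.png',z(s,260,80,100,100,5)[:,:,::-1])
E
```

```text
16.8 [ 0.53276855 -0.28267152  0.15330537] [-0.123607    0.17865701 -0.90807043] 0.17921079295704967
```

View pics/g6.png

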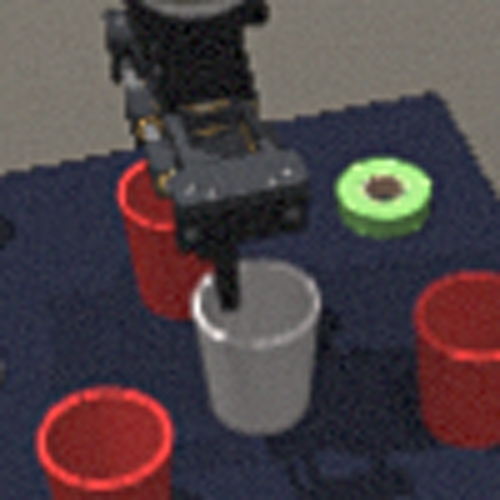

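Request:
apply_moves --travel '[[-0.27,0,0.1],[0,0,0.08],[0,0,0.06],[0,0,0],[0,0,0]]' --rot '[[0,0,0],[0,0,0],[0,0,0],[0,0,0],[0,0,0]]' --hand '[-1,-1,-1,-1,-1]'

```text
time_s: 17.42
tcp_pos: [0.5328, -0.2907, 0.1461]
eef_rot: [0.0, 0.707, 0.707, 0.0]
ft_force: [-0.0, -0.3, 2.9]
gripper_width: 0.174
```

```bash
python3 - <<'E'
from h import *
f=[]
for i in range(6): s=snap('side'); f.append(arm.get_obs()['ft_force'])
o=arm.get_obs();print(o['time_s'],o['tcp_pos'],np.mean(f,0),o['gripper_width'])
E
```

```text
17.725 [ 0.53276314 -0.29077494  0.14601447] [ 0.22979036 -0.6471592   4.3501134 ] 0.171527551508126
```

Request:
apply_moves --travel '[[0,0,-0.02],[0,0,0],[0,0,0],[0,0,0],[0,0,0],[0,0,0]]' --rot '[[0,0,0],[0,0,0],[0,0,0],[0,0,0],[0,0,0],[0,0,0]]' --hand '[-1,-0.5,-0.2,0.2,0.2,0.2]' --newtons 10

```text
time_s: 18.48
tcp_pos: [0.5326, -0.2907, 0.1463]
eef_rot: [0.0, 0.707, 0.707, -0.0]
ft_force: [-0.3, 0.4, -0.3]
gripper_width: 0.572
```

```bash
python3 - <<'E'
from h import *
f=[]
for i in range(4): s=snap('side'); f.append(arm.get_obs()['ft_force'])
o=arm.get_obs();print(o['time_s'],o['tcp_pos'],np.mean(f,0),o['gripper_width'])
z=lambda im,x,y,w,h,f:cv2.resize(im[y:y+h,x:x+w],None,fx=f,fy=f,interpolation=cv2.INTER_CUBIC)
cv2.imwrite('pics/g7.png',z(s,260,80,100,100,5)[:,:,::-1])
E
```

```text
18.675 [ 0.53260105 -0.2906839   0.14636304] [-0.26086492  0.27896597 -0.10375503] 0.5916675023727918
```

View pics/g7.png

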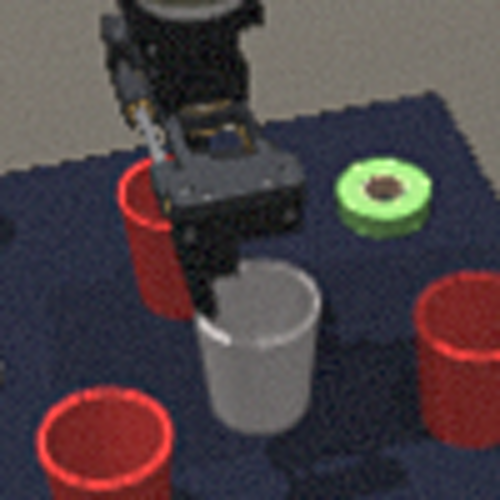

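Request:
apply_moves --travel '[[0,0,0],[0,0,0],[0,0,0],[0,0,0],[0,0,-0.2],[0,0,-0.4],[0,0,-0.6],[0,0,-0.8],[0,0,-1],[0,0,-1],[0,0,-1],[0,0,-1]]' --rot '[[0,0,0],[0,0,0],[0,0,0],[0,0,0],[0,0,0],[0,0,0],[0,0,0],[0,0,0],[0,0,0],[0,0,0],[0,0,0],[0,0,0]]' --hand '[1,1,1,1,1,1,1,1,1,1,1,1]'

```text
time_s: 20.18
tcp_pos: [0.5326, -0.2905, 0.3289]
eef_rot: [0.001, 0.707, 0.707, 0.0]
ft_force: [0.5, 0.8, -0.6]
gripper_width: 1.002
```

Request:
apply_moves --travel '[[0,-1,0],[0,-1,0],[0,-1,0],[0,0,0],[0,0,0]]' --rot '[[0,0,0],[0,0,0],[0,0,0],[0,0,0],[0,0,0]]' --hand '[1,1,1,1,1]'

```text
time_s: 20.8
tcp_pos: [0.4431, -0.2906, 0.3273]
eef_rot: [0.001, 0.707, 0.707, 0.0]
ft_force: [0.0, 0.5, 0.0]
gripper_width: 1.0
```

```bash
python3 - <<'E'
from h import *
s=snap('side');t=snap('top')
o=arm.get_obs();print(o['time_s'],o['tcp_pos'],o['gripper_width'])
for th in('spatula_grip','bottle','timer','dish'):print(th,[(n,np.round(d['xyz'],3).tolist(),round(d['score'],2)) for n in('side','top') for d in find_in(n,th)[:1]])
z=lambda im,x,y,w,h,f:cv2.resize(im[y:y+h,x:x+w],None,fx=f,fy=f,interpolation=cv2.INTER_CUBIC)
cv2.imwrite('pics/g8.png',np.hstack([z(s,260,80,90,100,4),z(t,370,160,80,100,4)])[:,:,::-1])
E
```

```text
20.9 [ 0.44340837 -0.29029937  0.32668312] 0.997279548219879
spatula_grip [('top', [0.715, 0.299, 0.078], 0.22)]
bottle [('side', [0.729, 0.324, 0.086], 0.91), ('top', [0.716, 0.299, 0.08], 0.67)]
timer [('side', [0.711, -0.365, 0.016], 0.64), ('top', [0.703, -0.371, 0.017], 0.69)]
dish [('side', [0.395, -0.024, 0.016], 0.59), ('top', [0.392, -0.028, 0.018], 0.62)]
```

View pics/g8.png

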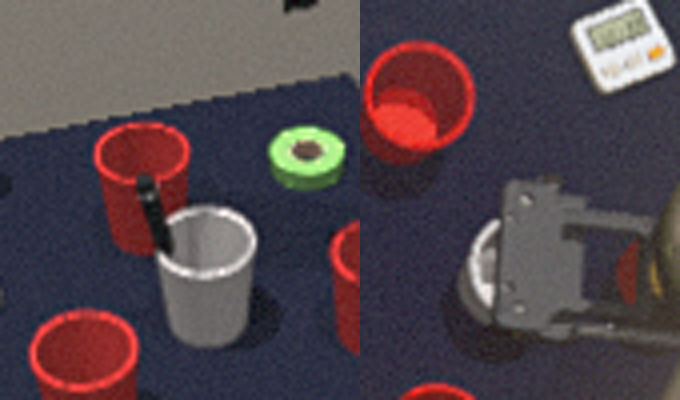

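```bash
python3 - <<'E'
from h import *
for z in(.15,.155,.16,.165,.17):
    e=back('side',(296.8,125.0),z); L=.17; h=np.sqrt(max(0,L**2-(z-.005)**2)); print(z,e.round(3),'lean',np.rad2deg(np.arccos(min(1,(z-.005)/L))).round(1),'horiz run',h.round(3),'end off pot',(e[:2]-[.502,-.29]).round(3))
E
```

```text
0.15 [ 0.542 -0.305  0.15 ] lean 31.5 horiz run 0.089 end off pot [ 0.04  -0.015]
0.155 [ 0.543 -0.299  0.155] lean 28.1 horiz run 0.08 end off pot [ 0.041 -0.009]
0.16 [ 0.544 -0.293  0.16 ] lean 24.2 horiz run 0.07 end off pot [ 0.042 -0.003]
0.165 [ 0.546 -0.287  0.165] lean 19.7 horiz run 0.057 end off pot [0.044 0.003]
0.17 [ 0.547 -0.282  0.17 ] lean 13.9 horiz run 0.041 end off pot [0.045 0.008]
```

```bash
python3 -c "
from h import *
print(ticket.sign_off())"
```

```text
the job is handed in; nothing more can be done
None
```

I handed the job in at about 21 s. The spatula is standing blade down in the steel pot, released, with the gripper open and clear of everything. The sign-off gives no verdict, so what follows is from my own checks.

- **Turning on the bar:** I pinched the handle near its end, slid the blade under the bar and raised the handle over it. While it hung there, the wrist force showed about 1.5 N against the rail for well over 0.1 s. The tilt was about 10° off upright. That angle comes from geometry, because the bar hid the spatula, but a picture taken over the pot afterwards agreed at about 9°.
- **Lowering into the pot:** The tip met the pot's floor, with about 4 N upward on the tool and almost no sideways force. I then opened the fingers.
- **At the end:** The pot is upright, and the handle leans against its rim, away from the robot. I estimate the lean at 14–25°, against a limit of 40°, but I measured it from one camera only.
- **Bystanders:** The timer and dish are where they were, to within about 4 mm.
- **Checks that disagreed:** The side camera put the bottle about 28 mm from its original position, but the top camera put it within 3 mm and the arm never went near it. That side view had no earlier reading to compare with, so I trust the top one. In the last pictures the network found no spatula grip point on the spatula: its only hit was a false one at the bottle, so I judged the spatula by eye.

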